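# Make up two handling-collection trays in a relic store

## Robot

A 7-joint arm with a two-finger parallel gripper is mounted at the origin on the work surface. World frame = base frame: x ahead of the robot, y to its left, z up, the work surface at z = 0. Lengths are in m, angles in rad, forces in N, time in s.
With the tool pointing down it reaches from about 0.425 to 0.95 m from the base axis. Payload 16.7 kg.
Tool frame: the origin (TCP) lies between the finger pads; the fingertips stand 19 mm ahead of it and the grasp point (between the pads) is the TCP; z points along the fingers, y is the line along which they close (so a half turn about z gives the same grasp; the last joint's range is limited). The gripper opens to 94 mm and grips with 3 to 60 N. Pads are 16 mm wide; open, the fingers measure 119 mm over their backs; the gripper's body (75 mm by 177 mm) begins 78 mm behind the grasp point.
Start: joints at [1.131, 0.426, 0.074, 1.606, -0.034, 1.111, -0.067], TCP at [0.194, -0.647, 0.224] pointing down, gripper open.
Joint ranges: [-2.85, 2.85], [-0.5, 2.14], [-1.23, 1.37], [0.21, 2.46], [-1.02, 4.16], [0.16, 2.05], [-2.73, 2.73]. Speed limits (rad/s): [1.89, 1.89, 2.39, 2.39, 3.01, 3.01, 3.01].

## Interface

Orientations are given as a unit quaternion [x, y, z, w].
In Python, from rig import ctrl gives the robot as it stands. The module is installed in compiled form; this text tells all that it offers.
- The arm moves only by the tool move_arm, never from a script. Its argument "steps" is a list of rows, each a list of 5 numbers: the shift along the tool's x, y, z in cm, then the turn about the tool's z in rad, then the closure in counts, from 0 (fully open) to 255 (shut). In form: [[x, y, z, roll, hand], ...]. A call has 1 to 12 rows; each row shifts and turns the commanded pose from where the row before left it, along the tool's axes as they then stand; what a row does not reach is not made up. A row lasts 1/10 s, in which the tool goes at most 50 mm and 8.59 degrees, less where a joint would pass 70% of its speed; a pose out of reach is approached as far as the arm can. A call with a gripper value outside its range is refused whole. The fingers move at their own pace and stop on an object; "force" is the grip in N (left out, the last holds). Time passes only in rows, so rows that do not move let the fingers close. It gives the time, the measured TCP pose, the force, the opening and the grip force at its end, in the units of the state.
- ctrl.get_obs(): the state, without advancing time (a new reading comes with each control period).
- ctrl.get_image(name): name is "side" or "top"; returns a dict with "frame" (400x640x3 uint8, blue, green, red), "fovy" (degrees; the focal length in pixels is half the picture's height over the tangent of half this angle, whatever the lens; pixels are square), "cx", "cy" (the principal point, pixels), "R" (3x3) and "t" (3): a world point X has camera coordinates R X + t. Camera axes: x right, y down, z forward; pixel columns grow to the right and rows downward; lengths in m; the calibration is good to about 2 mm. A picture is of the moment at which its call begins. There is no depth.
- ctrl.close_job(): hands the job in; it is judged then, once.
Trained networks look in a picture, given as the dict that the camera call returned (one of the last four; its "shot" number tells which), for a name from the list of things; names that differ only in an ending like _2 or _b are one class to them, and where a whole thing is asked for, a point or a joint stands for the part that bears it (a point fixed in the world has none). Each returns a list of dicts, best first, with "p" (0 to 1); they miss things now and then, are a little off and sometimes report something else, mostly with a low value. They report only what shows in the picture. A call takes as long as a camera call. They do not tell look-alikes from the thing itself.
- ctrl.trace(picture, query): "pixels" (400x640 bool, what is visible of it) and "at" ([row, column] in pixels, amid what is visible of it).
The state is a dict: "time": time; "qpos": joint angles; "dq": joint speeds; "tau": joint torques, N m; "ee_pos": TCP position; "tcp_rot": TCP orientation; "ft_force": force on the tool from outside, world axes, zero at the start; "torque": the same for the moment, N m; "opening": opening from 0.0 (shut) to 1.0 (fully open); "gripper_force": force on a finger pad.
Only numpy, scipy, OpenCV 4.12 (cv2) and the standard library are available. Lean on these libraries where they do the work, as an engineer would, in place of code of your own. Each camera call takes 0.05 s, during which the arm holds its last target. There are 200 camera calls.

## Task

Make up the two loan trays from the relics standing in the middle of the bench, one relic to a compartment, each standing upright and flat on the compartment's floor. Long tray, beginning at the end with the wire loop: the tall spindle, then the lidded round canister, then the oblong tin; short tray: the short spindle in the compartment at the loop end and the open brass sleeve in the other. Do not knock any relic over, and leave the glass jar, the hand bell and the cone weight standing where they are.

Things in the scene. Friction and masses are not known exactly. Their poses are not given: they have to be found in the camera images.
- long_tray: Fixed shallow light-wood tray with grey lining and THREE compartments in a row, 236 x 82 mm outside, walls 14 mm high and 5 mm thick, floor 5 mm thick. Origin: centre of its underside; x runs along its length, z up. A wire loop (steel, sticks out 19 mm, 8 mm above the bench) marks its -x end. Compartments are 72 x 72 mm inside; their centres lie at x = -77 mm (loop end), 0 and +77 mm, y = 0.
- short_tray: Fixed tray of the same make with TWO compartments, 159 x 82 mm outside, walls 14 mm high and 5 mm thick, floor 5 mm thick. Origin: centre of its underside; x runs along its length, z up. The same wire loop marks its -x end. Compartments are 72 x 72 mm inside; their centres lie at x = -38.5 mm (loop end) and +38.5 mm, y = 0.
- tall_spindle: Loose. Upright brass rod 14 mm thick on a dark steel disc foot (46 mm across, 8 mm thick, with a collar 21 mm across up to 14 mm), 90 mm high in all, about 160 g. Origin: centre of its underside, z up the thing's axis. 
- short_spindle: Loose. The same kind of rod (14 mm) on the same foot (46 mm across, 8 mm thick), but only 56 mm high in all, about 130 g. Origin: centre of its underside, z up the thing's axis. 
- canister: Loose. Round closed copper canister with a flat lid, 50 mm across (51 at the lid) and 54 mm high, with a dark steel bar grip (34 mm along x, 6 mm wide, 8 mm high) on top (62 mm in all), about 250 g. Origin: centre of its underside, z up the thing's axis. 
- oblong_tin: Loose. Grey metal box tin with lid, 56 mm long (x) by 32 mm wide (y) by 50 mm high, with a dark plate on its lid, about 120 g. Origin: centre of its underside, z up the thing's axis. 
- sleeve: Loose. Brass tube standing on end, open through, 48 mm outside and 34 mm inside diameter, 48 mm high, about 200 g. Origin: centre of its underside, z up the thing's axis. 
- glass_jar: Loose bystander, to be left alone: round glass jar with a steel cap, 46 mm across, 58 mm high. Origin: centre of its underside, z up the thing's axis. 
- bell: Loose bystander, to be left alone: brass hand bell standing on its mouth, 50 mm across, waisted stem and grip, 80 mm high. Origin: centre of its underside, z up the thing's axis. 
- cone_weight: Loose bystander, to be left alone: dark steel cone, point up, 52 mm across at the foot, 58 mm high. Origin: centre of its underside, z up the thing's axis. 
Not all that is in view belongs to the job. Leave any turquoise look-alike of the sleeve alone.

How it is judged:
At the end, for the whole second after the job is handed in: Each of the five relics stands upright (0.08 rad), at rest, in its own compartment: underside within 4 mm of the 5 mm thick floor, centre within 22 mm of the compartment's centre along both tray axes. Jar, bell and cone stand upright within 30 mm of their starts (x of tall_spindle in the frame of long_tray between -0.099 and -0.055 m and y of tall_spindle in the frame of long_tray between -0.022 and 0.022 m and z of tall_spindle in the frame of long_tray between 0.001 and 0.009 m and angle between each of tall_spindle, canister, oblong_tin, short_spindle, sleeve's own z axis and vertical below 0.08 rad and linear speed of each of tall_spindle, canister, oblong_tin, short_spindle, sleeve, glass_jar, bell, cone_weight below 0.02 m/s and angular speed of each of tall_spindle, canister, oblong_tin, short_spindle, sleeve below 0.3 rad/s and x of canister in the frame of long_tray between -0.022 and 0.022 m and y of canister in the frame of long_tray between -0.022 and 0.022 m and z of canister in the frame of long_tray between 0.001 and 0.009 m and x of oblong_tin in the frame of long_tray between 0.055 and 0.099 m and y of oblong_tin in the frame of long_tray between -0.022 and 0.022 m and z of oblong_tin in the frame of long_tray between 0.001 and 0.009 m and x of short_spindle in the frame of short_tray between -0.0605 and -0.0165 m and y of short_spindle in the frame of short_tray between -0.022 and 0.022 m and z of short_spindle in the frame of short_tray between 0.001 and 0.009 m and x of sleeve in the frame of short_tray between 0.0165 and 0.0605 m and y of sleeve in the frame of short_tray between -0.022 and 0.022 m and z of sleeve in the frame of short_tray between 0.001 and 0.009 m and distance of each of glass_jar, bell, cone_weight from where it was at the start of the episode below 0.03 m and angle between each of glass_jar, bell, cone_weight's own z axis and vertical below 0.15 rad); the robot touches nothing.
It fails at once if a relic is knocked over (angle between any of tall_spindle, short_spindle, canister, oblong_tin, sleeve, glass_jar, bell, cone_weight's own z axis and vertical above 0.7 rad).
It fails at once if the jar, bell or cone is moved by more than 30 mm (distance of any of glass_jar, bell, cone_weight from where it was at the start of the episode above 0.03 m).
It also fails if it takes over 128 s, if anything falls off the work surface, if the arm or the gripper's body presses on something with over 40 N, if the wrist force passes 120 N, or if a joint passes its speed limit or range.

## Working session

There is one attempt and no reset: what is moved stays moved. The work goes in short steps, Python scripts to look and compute and a tool call to move; the robot and the scene stay as the last step left them, time stands still between calls to the robot, and variables do not carry over. Pictures are saved under pics/ and viewed, at most 14 in all, crops included, and the job is handed in when it is done.

Besides the shell and the picture viewer there is one more tool, called as name([rows], argument=value, ...), one row to a line, values as JSON. move_arm: Moves the arm, as the interface text tells. Its arguments: {"type":"object","properties":{"steps":{"type":"array"},"force":{"type":"number"}},"required":["steps"]}

```bash
mkdir -p pics; python3 - <<'E'
from rig import ctrl
import cv2
o=ctrl.get_obs(); print({k:o[k] for k in('time','ee_pos','tcp_rot','opening','ft_force')})
for n in('side','top'):
    d=ctrl.get_image(n); cv2.imwrite(f'pics/{n}0.png',d['frame']); print(n,d['fovy'],d['cx'],d['cy'],(-d['R'].T@d['t']).round(3), d['R'].round(3).tolist())
E
```

```text
{'time': 0.0, 'ee_pos': array([ 0.19337684, -0.64626417,  0.22378205]), 'tcp_rot': array([ 9.89448554e-01,  1.44883203e-01, -1.47904877e-04, -6.27594943e-04]), 'opening': 1.0020921144971293, 'ft_force': array([0.29066805, 0.06867571, 0.15545514])}
side 51.40947773067217 320.2368049856049 197.4763098567509 [ 0.193 -0.559  0.454] [[0.878, -0.478, -0.006], [-0.259, -0.463, -0.848], [0.403, 0.746, -0.531]]
top 54.66474800757115 324.9163612704617 197.6946161282445 [0.478 0.011 0.931] [[-0.01, -0.999, 0.033], [-1.0, 0.009, -0.022], [0.022, -0.033, -0.999]]
```

View pics/top0.png

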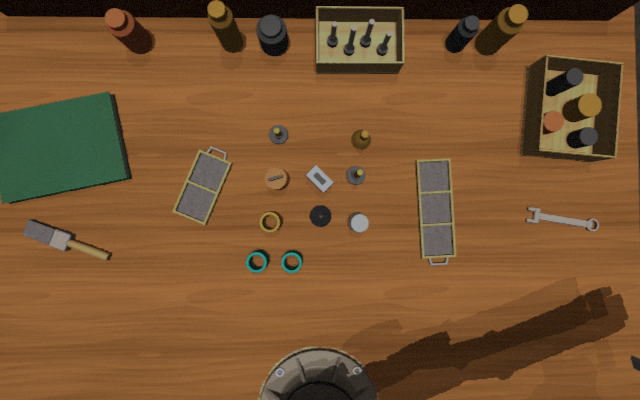

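View pics/side0.png

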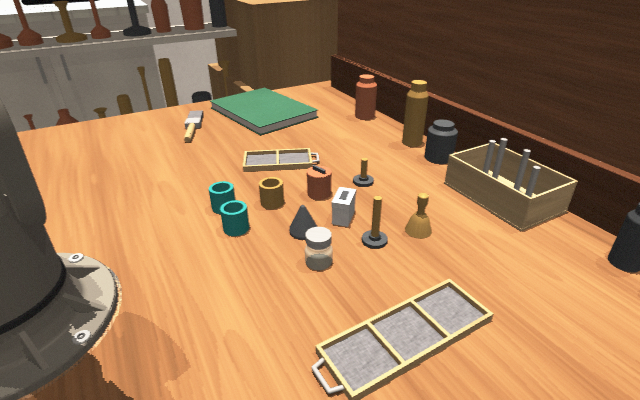

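```bash
cat > h.py <<'E'
from rig import ctrl
import cv2, numpy as np
from scipy.optimize import minimize
a=np.linspace(0,2*np.pi,40)
def ring(r,z): return np.c_[r*np.cos(a),r*np.sin(a),0*a+z]
def cyl(r,z0,z1,r2=None): return np.r_[ring(r,z0),ring(r if r2 is None else r2,z1)]
def box(x,y,z0,z1): return np.array([[i*x/2,j*y/2,k] for i in(-1,1) for j in(-1,1) for k in(z0,z1)])
M=dict(tall_spindle=[cyl(.023,0,.008),cyl(.0105,.008,.014),cyl(.007,0,.09)],
 short_spindle=[cyl(.023,0,.008),cyl(.0105,.008,.014),cyl(.007,0,.056)],
 canister=[cyl(.025,0,.054),box(.034,.006,.054,.062)],oblong_tin=[box(.056,.032,0,.05)],
 sleeve=[cyl(.024,0,.048)],glass_jar=[cyl(.023,0,.058)],bell=[cyl(.025,0,.025,.012),cyl(.008,0,.08)],
 cone_weight=[cyl(.026,0,.058,0.001)],long_tray=[box(.236,.082,0,.014)],short_tray=[box(.159,.082,0,.014)])
def proj(d,X):
    c=np.atleast_2d(X)@d['R'].T+d['t']; f=200/np.tan(np.radians(d['fovy']/2))
    return np.c_[f*c[:,0]/c[:,2]+d['cx'],f*c[:,1]/c[:,2]+d['cy']]
def ray(d,uv,z):
    f=200/np.tan(np.radians(d['fovy']/2)); v=d['R'].T@np.array([(uv[0]-d['cx'])/f,(uv[1]-d['cy'])/f,1]); o=-d['R'].T@d['t']
    return (o+v*(z-o[2])/v[2])[:2]
def render(d,n,p,z=0):
    c,s=np.cos(p[2]),np.sin(p[2]); R=np.array([[c,-s,0],[s,c,0],[0,0,1]])
    m=np.zeros((1600,2560),np.uint8)
    for P in M[n]:
        u=proj(d,P@R.T+[p[0],p[1],z]); h=cv2.convexHull(((u+.5)*4*16).astype(np.int32)); cv2.fillConvexPoly(m,h,255,shift=4)
    return cv2.resize(m,(640,400),interpolation=cv2.INTER_AREA)/255.
def fit(n,views,p0,z=0,yaw=False):
    def cost(q):
        p=[p0[0]+q[0]/100,p0[1]+q[1]/100,p0[2]+(q[2]/3 if yaw else 0)]
        t=0
        for d,m in views:
            r=render(d,n,p,z); t+=1-np.minimum(r,m).sum()/np.maximum(r,m).sum()
        return t/len(views)
    k=3 if yaw else 2
    best=min((minimize(cost,x0,method='Nelder-Mead',options=dict(initial_simplex=np.r_[[x0],x0+np.eye(k)],xatol=.01,fatol=1e-4)) for x0 in ([np.zeros(k)] if not yaw else [np.array([0,0,y]) for y in(-2,0,2)])),key=lambda r:r.fun)
    q=best.x; return np.array([p0[0]+q[0]/100,p0[1]+q[1]/100,p0[2]+(q[2]/3 if yaw else 0)]),best.fun
E
cat > m.py <<'E'
from h import *
T=ctrl.get_image('top');S=ctrl.get_image('side')
seed=dict(tall_spindle=(356,176),short_spindle=(279,135),canister=(276,180),oblong_tin=(319,179),sleeve=(270,222),glass_jar=(360,223),bell=(361,140),cone_weight=(320,216),long_tray=(436,208),short_tray=(203,187))
yaw0=dict(oblong_tin=.7,canister=0,long_tray=0,short_tray=2.7)
for n,uv in seed.items():
    g=ray(T,uv,.02); V=[];info=[]
    for d in(T,S):
        c=proj(d,[*g,.02])[0]
        L=[r for r in ctrl.trace(d,n) if np.hypot(r['at'][1]-c[0],r['at'][0]-c[1])<25]
        if L: V.append((d,L[0]['pixels'].astype(float)));info.append(round(L[0]['p'],2))
    if not V: print(n,'none');continue
    yaw=n in yaw0 and n!='canister'
    p0=[*g,yaw0.get(n,0)]
    r=[fit(n,[v],p0,0,yaw) for v in V]; b=fit(n,V,p0,0,yaw)
    print(n,info,b[0].round(4),round(b[1],3),[x[0].round(4).tolist()+[round(x[1],2)] for x in r])
cv2.imwrite('pics/crop.png',cv2.resize(T['frame'][100:290,150:470],None,fx=2.5,fy=2.5,interpolation=cv2.INTER_CUBIC))
E
python3 m.py
```

```text
tall_spindle [0.77, 0.61] [ 0.5525 -0.0924  0.    ] 0.078 [[0.553, -0.0926, 0.0, np.float64(0.05)], [0.5517, -0.0928, 0.0, np.float64(0.09)]]
short_spindle [0.52, 0.78] [0.6524 0.0936 0.    ] 0.129 [[0.6533, 0.0929, 0.0, np.float64(0.05)], [0.6511, 0.0927, 0.0, np.float64(0.17)]]
canister [0.83, 0.66] [0.5438 0.0955 0.    ] 0.05 [[0.5442, 0.0953, 0.0, np.float64(0.04)], [0.5434, 0.0952, 0.0, np.float64(0.06)]]
oblong_tin [0.66, 0.84] [ 0.5427 -0.0036  0.7782] 0.088 [[0.5434, -0.0045, 0.7899, np.float64(0.07)], [0.5419, -0.0035, 0.8037, np.float64(0.07)]]
sleeve [0.68, 0.67] [0.4436 0.1104 0.    ] 0.232 [[0.445, 0.1097, 0.0, np.float64(0.39)], [0.4428, 0.1097, 0.0, np.float64(0.05)]]
glass_jar [0.85, 0.73] [ 0.4398 -0.0925  0.    ] 0.145 [[0.4403, -0.0931, 0.0, np.float64(0.14)], [0.4402, -0.0927, 0.0, np.float64(0.15)]]
bell [0.73, 0.58] [ 0.6395 -0.1058  0.    ] 0.104 [[0.6394, -0.1059, 0.0, np.float64(0.06)], [0.6405, -0.1043, 0.0, np.float64(0.14)]]
cone_weight [0.92, 0.88] [ 0.4556 -0.0068  0.    ] 0.173 [[0.4556, -0.0075, 0.0, np.float64(0.07)], [0.4583, 0.0016, 0.0, np.float64(0.21)]]
long_tray [0.58, 0.97] [ 0.471  -0.2845  0.0429] 0.041 [[0.4717, -0.284, 0.042, np.float64(0.04)], [0.4708, -0.2847, 0.045, np.float64(0.04)]]
short_tray [0.79, 0.97] [0.527  0.2708 2.733 ] 0.066 [[0.5273, 0.2708, 2.7376, np.float64(0.05)], [0.5259, 0.2702, 2.7352, np.float64(0.07)]]
```

View pics/crop.png

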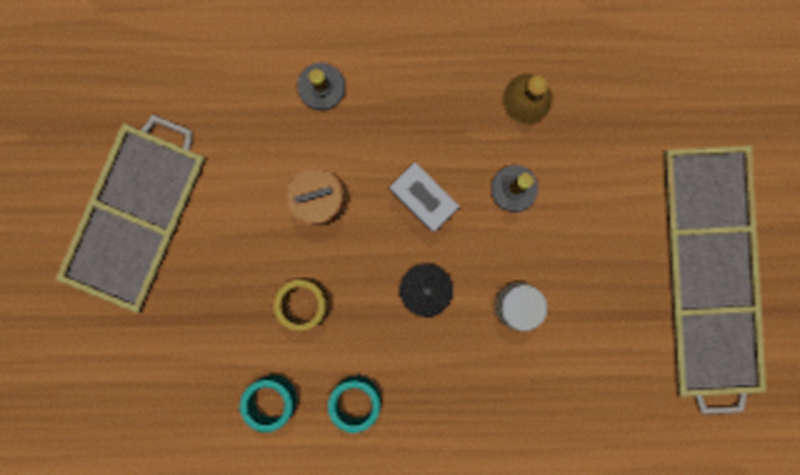

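move_arm([
  [0,0,0,0.124,100],
  [0,0,0,0.124,100],
  [2.4,-3.4,0.3,0,100],
  [2.4,-3.4,0.3,0,100],
  [2.4,-3.4,0.3,0,100],
  [2.4,-3.4,0.3,0,100],
  [2.4,-3.4,0.3,0,100],
  [2.4,-3.4,0.3,0,100],
  [2.4,-3.4,0.3,0,100],
  [2.4,-3.4,0.3,0,100],
  [2.4,-3.4,0.3,0,100],
  [2.4,-3.4,0.3,0,100],
], force=25)

```text
time: 2.4
ee_pos: [0.4195, -0.2952, 0.1947]
tcp_rot: [1.0, 0.021, 0.0, 0.0]
ft_force: [0.4, -0.1, 0.5]
opening: 0.609
gripper_force: 0.0
```

```bash
cat > g.py <<'E'
# usage: g.py x y z psi -> roll to do first, then shift in tool axes (cm) after that roll
import sys; from h import *
from scipy.spatial.transform import Rotation as Ro
x,y,z,ps=map(float,sys.argv[1:]); o=ctrl.get_obs(); R=Ro.from_quat(o['tcp_rot']).as_matrix()
c=np.arctan2(R[1,0],R[0,0]); r=(c-ps+np.pi/2)%np.pi-np.pi/2
dp=np.array([x,y,z])-o['ee_pos']; e=c-r
print('t',round(o['time'],2),'pos',o['ee_pos'].round(4),'psi',round(c,3),'tilt',R[2,:2].round(3),'roll',round(r,3),'shift cm',(100*np.array([np.cos(e)*dp[0]+np.sin(e)*dp[1],np.sin(e)*dp[0]-np.cos(e)*dp[1],-dp[2]])).round(2),'open',round(o['opening'],3),'F',o['ft_force'].round(1),'q7',o['qpos'].round(2))
E
python3 g.py .5525 -.0925 .068 .043
```

```text
t 2.4 pos [ 0.4195 -0.2952  0.1947] psi 0.043 tilt [0.001 0.   ] roll -0.0 shift cm [ 14.16 -19.68  12.67] open 0.609 F [ 0.4 -0.1  0.5] q7 [ 0.56  0.2  -0.08  1.99  0.02  0.95 -1.06]
```

move_arm([
  [2.8,-3.9,0,0,100],
  [2.8,-3.9,0,0,100],
  [2.8,-3.9,0,0,100],
  [2.8,-3.9,0,0,100],
  [2.9,-4.0,0,0,100],
  [0,0,3,0,100],
  [0,0,3,0,100],
  [0,0,3,0,100],
  [0,0,2,0,100],
  [0,0,1.6,0,100],
  [0,0,0,0,100],
])

```text
time: 3.5
ee_pos: [0.55, -0.0947, 0.0666]
tcp_rot: [1.0, 0.021, -0.002, -0.0]
ft_force: [0.3, 0.1, 0.8]
opening: 0.609
gripper_force: 0.0
```

```bash
python3 g.py .5525 -.0925 .068 .043; python3 - <<'E'
from h import *
for n in('top','side'):
    d=ctrl.get_image(n); c=proj(d,[.5525,-.0925,.05])[0].astype(int); globals()[n]=d['frame'][max(0,c[1]-75):,max(0,c[0]-100):][:150,:200]
cv2.imwrite('pics/a.png',cv2.resize(np.hstack([top,side]),None,fx=2,fy=2,interpolation=cv2.INTER_CUBIC))
E
```

```text
t 3.5 pos [ 0.55   -0.0947  0.0666] psi 0.043 tilt [-0.003 -0.001] roll -0.0 shift cm [ 0.26 -0.21 -0.14] open 0.609 F [0.3 0.1 0.8] q7 [ 0.22  0.44 -0.2   1.99  0.13  0.73 -1.59]
```

View pics/a.png

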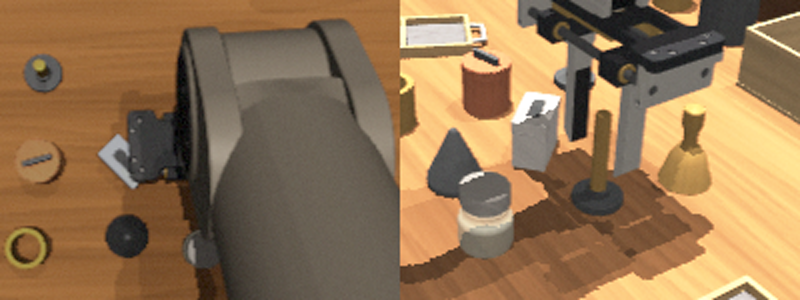

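move_arm([
  [0.25,-0.2,-0.1,0,100],
  [0,0,0,0,255],
  [0,0,0,0,255],
  [0,0,0,0,255],
  [0,0,0,0,255],
  [0,0,0,0,255],
  [0,0,0,0,255],
  [0,0,-1,0,255],
  [0,0,-2,0,255],
  [0,0,-2.5,0,255],
])

```text
time: 4.6
ee_pos: [0.553, -0.0926, 0.1249]
tcp_rot: [1.0, 0.021, -0.001, -0.0]
ft_force: [0.3, -0.2, -2.0]
opening: 0.143
gripper_force: 25.0
```

```bash
python3 g.py .3945 -.2876 .074 .043; cat > v.py <<'E'
import sys; from h import *
x,y,o=float(sys.argv[1]),float(sys.argv[2]),sys.argv[3]
d=ctrl.get_image('side'); c=proj(d,[x,y,.05])[0].astype(int); f=d['frame'][max(0,c[1]-90):,max(0,c[0]-110):][:180,:220]
cv2.imwrite(o,cv2.resize(f,None,fx=3,fy=3,interpolation=cv2.INTER_CUBIC))
E
python3 v.py .55 -.09 pics/b.png
```

```text
t 4.6 pos [ 0.553  -0.0926  0.1249] psi 0.043 tilt [-0.002 -0.   ] roll -0.0 shift cm [-16.67  18.8    5.09] open 0.143 F [ 0.3 -0.2 -2. ] q7 [ 0.23  0.36 -0.21  1.94  0.1   0.85 -1.57]
```

View pics/b.png

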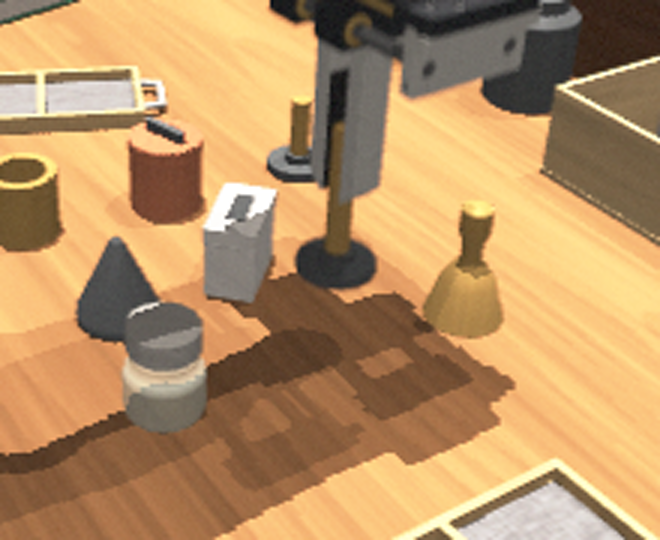

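move_arm([
  [-2.8,3.1,0,0,255],
  [-2.8,3.1,0,0,255],
  [-2.8,3.1,0,0,255],
  [-2.8,3.2,0,0,255],
  [-2.8,3.2,0,0,255],
  [-2.7,3.1,0,0,255],
  [0,0,0,0,255],
  [0,0,1.5,0,255],
  [0,0,1.0,0,255],
  [0,0,0,0,255],
])

```text
time: 5.65
ee_pos: [0.3944, -0.2869, 0.0985]
tcp_rot: [1.0, 0.022, -0.001, -0.001]
ft_force: [0.4, -0.0, -2.4]
opening: 0.145
gripper_force: 25.0
```

```bash
python3 g.py .3945 -.2876 .075 .043
```

```text
t 5.65 pos [ 0.3944 -0.2869  0.0985] psi 0.043 tilt [-0.002 -0.001] roll 0.0 shift cm [0.   0.07 2.35] open 0.145 F [ 0.4 -0.  -2.4] q7 [ 0.6   0.29 -0.12  2.12  0.05  0.73 -1.08]
```

move_arm([
  [0,0,1.0,0,255],
  [0,0,0.8,0,255],
  [0,0,0.3,0,255],
  [0,0,0.15,0,255],
  [0,0,0,0,255],
])

```text
time: 6.15
ee_pos: [0.3948, -0.2876, 0.0769]
tcp_rot: [1.0, 0.021, -0.0, -0.0]
ft_force: [0.5, -0.3, -2.7]
opening: 0.142
gripper_force: 25.0
```

```bash
python3 g.py .3945 -.2876 .075 .043
```

```text
t 6.15 pos [ 0.3948 -0.2876  0.0769] psi 0.043 tilt [-0. -0.] roll -0.0 shift cm [-0.03 -0.    0.19] open 0.142 F [ 0.5 -0.3 -2.7] q7 [ 0.6   0.33 -0.12  2.14  0.06  0.68 -1.09]
```

move_arm([
  [0,0,0.15,0,255],
  [0,0,0,0,255],
  [0,0,0.1,0,255],
  [0,0,0,0,255],
])

```text
time: 6.55
ee_pos: [0.3948, -0.2877, 0.0745]
tcp_rot: [1.0, 0.021, 0.0, -0.0]
ft_force: [-0.2, 0.6, -2.5]
opening: 0.142
gripper_force: 25.0
```

move_arm([
  [0,0,0.1,0,255],
  [0,0,0,0,255],
  [0,0,0.1,0,255],
  [0,0,0,0,255],
])

```text
time: 6.95
ee_pos: [0.3954, -0.288, 0.0738]
tcp_rot: [1.0, 0.021, 0.001, 0.0]
ft_force: [-5.5, 4.0, 26.9]
opening: 0.144
gripper_force: 25.0
```

move_arm([
  [0,0,-0.1,0,255],
  [0,0,0,0,120],
  [0,0,0,0,120],
  [0,0,0,0,120],
  [0,0,0,0,120],
  [0,0,-2,0,120],
  [0,0,-3,0,120],
  [0,0,-4,0,120],
  [0,0,-3,0,120],
])

```text
time: 7.85
ee_pos: [0.395, -0.2878, 0.1955]
tcp_rot: [1.0, 0.021, 0.0, 0.0]
ft_force: [0.2, 0.1, -0.1]
opening: 0.529
gripper_force: 0.0
```

```bash
python3 g.py .5427 -.004 .04 .785
```

```text
t 7.85 pos [ 0.395  -0.2878  0.1955] psi 0.043 tilt [0.001 0.   ] roll -0.742 shift cm [30.51 -9.63 15.55] open 0.529 F [ 0.2  0.1 -0.1] q7 [ 0.61  0.16 -0.13  2.04  0.02  0.94 -1.05]
```

move_arm([
  [0,0,0,-0.124,110],
  [0,0,0,-0.124,110],
  [0,0,0,-0.124,110],
  [0,0,0,-0.124,110],
  [0,0,0,-0.123,110],
  [0,0,0,-0.123,110],
  [4,-1.2,0,0,110],
  [4,-1.2,0,0,110],
  [4,-1.2,0,0,110],
  [4,-1.2,0,0,110],
  [4,-1.2,0,0,110],
  [4,-1.3,0,0,110],
])

```text
time: 9.05
ee_pos: [0.5137, -0.065, 0.1935]
tcp_rot: [0.924, 0.382, 0.0, 0.0]
ft_force: [0.9, -0.0, 0.4]
opening: 0.567
gripper_force: 0.0
```

move_arm([
  [3.2,-1.2,0,0,110],
  [3.3,-1.1,0,0,110],
  [0,0,3,0,110],
  [0,0,3,0,110],
  [0,0,2,0,110],
  [0,0,0,0,110],
])

```text
time: 9.65
ee_pos: [0.5411, -0.0042, 0.111]
tcp_rot: [0.924, 0.383, -0.002, -0.001]
ft_force: [-0.7, -0.6, 0.9]
opening: 0.568
gripper_force: 0.0
```

```bash
python3 g.py .5427 -.004 .04 .785; python3 - <<'E'
from h import *
# check placed spindle and the tin
S=ctrl.get_image('side')
for n,p0,z,yaw in(('tall_spindle',[.3945,-.2876,0],.005,0),('oblong_tin',[.5427,-.004,.785],0,1)):
    c=proj(S,[p0[0],p0[1],.03])[0]
    for r in ctrl.trace(S,n):
        if np.hypot(r['at'][1]-c[0],r['at'][0]-c[1])<25: print(n,r['p'],fit(n,[(S,r['pixels'].astype(float))],p0,z,yaw))
cv2.imwrite('pics/c.png',S['frame'])
E
```

```text
t 9.65 pos [ 0.5411 -0.0042  0.111 ] psi 0.785 tilt [-0.003 -0.003] roll 0.0 shift cm [0.13 0.09 7.1 ] open 0.568 F [-0.7 -0.6  0.9] q7 [ 0.21  0.37 -0.39  1.99  0.19  0.82 -1.07]
tall_spindle 0.71 (array([ 0.39298766, -0.286648  ,  0.        ]), np.float64(0.04847027983349361))
oblong_tin 0.94 (array([ 0.54118024, -0.00415464,  0.81595723]), np.float64(0.04951345163136811))
```

View pics/c.png

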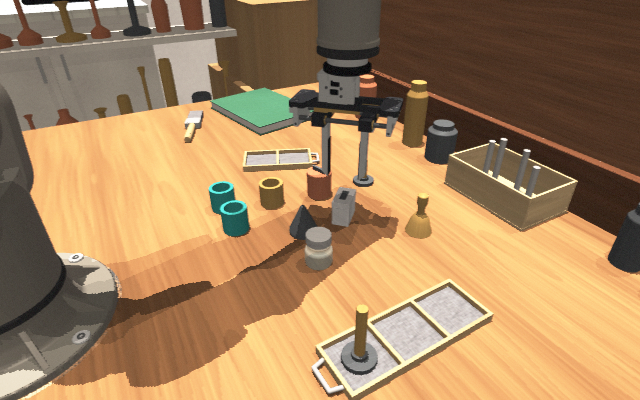

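move_arm([
  [0.1,0.05,3,0,110],
  [0,0,2.5,0,110],
  [0,0,1.5,0,110],
  [0,0,0.4,0,110],
  [0,0,0,0,255],
  [0,0,0,0,255],
  [0,0,0,0,255],
  [0,0,0,0,255],
  [0,0,0,0,255],
  [0,0,0,0,255],
])

```text
time: 10.8
ee_pos: [0.5445, -0.0039, 0.0405]
tcp_rot: [0.924, 0.382, 0.001, 0.0]
ft_force: [-2.0, 0.5, 7.3]
opening: 0.339
gripper_force: 25.0
```

move_arm([
  [0,0,-1,0,255],
  [0,0,-2,0,255],
  [0,0,-3,0,255],
  [0,0,-2,0,255],
  [0,0,0,0.124,255],
  [0,0,0,0.124,255],
  [0,0,0,0.124,255],
  [0,0,0,0.124,255],
  [0,0,0,0.123,255],
  [0,0,0,0.123,255],
  [0,0,0,0,255],
])

```text
time: 11.9
ee_pos: [0.544, -0.0037, 0.1203]
tcp_rot: [1.0, 0.02, 0.0, -0.0]
ft_force: [0.5, 0.9, -1.8]
opening: 0.342
gripper_force: 25.0
```

```bash
python3 g.py .548 -.281 .046 .043
```

```text
t 11.9 pos [ 0.544  -0.0037  0.1203] psi 0.041 tilt [ 0.001 -0.   ] roll -0.002 shift cm [-0.79 27.72  7.43] open 0.342 F [ 0.5  0.9 -1.8] q7 [ 0.09  0.35 -0.24  1.98  0.11  0.82 -1.74]
```

move_arm([
  [-0.1,3.5,0,0,255],
  [-0.1,3.9,0,0,255],
  [-0.1,4,0,0,255],
  [-0.1,4,0,0,255],
  [-0.1,4,0,0,255],
  [-0.1,4,0,0,255],
  [-0.1,3.3,0,0,255],
  [-0.1,1.0,0,0,255],
  [0,0,2,0,255],
  [0,0,2,0,255],
  [0,0,1,0,255],
  [0,0,0,0,255],
])

```text
time: 13.1
ee_pos: [0.5471, -0.2801, 0.0685]
tcp_rot: [1.0, 0.023, -0.001, -0.001]
ft_force: [0.0, -0.6, -0.6]
opening: 0.34
gripper_force: 25.0
```

```bash
python3 g.py .548 -.281 .046 .043; python3 v.py .548 -.281 pics/d.png
```

```text
t 13.1 pos [ 0.5471 -0.2801  0.0685] psi 0.045 tilt [-0.002 -0.001] roll 0.002 shift cm [0.09 0.09 2.25] open 0.34 F [ 0.  -0.6 -0.6] q7 [ 0.48  0.51 -0.14  1.86  0.1   0.78 -1.24]
```

View pics/d.png

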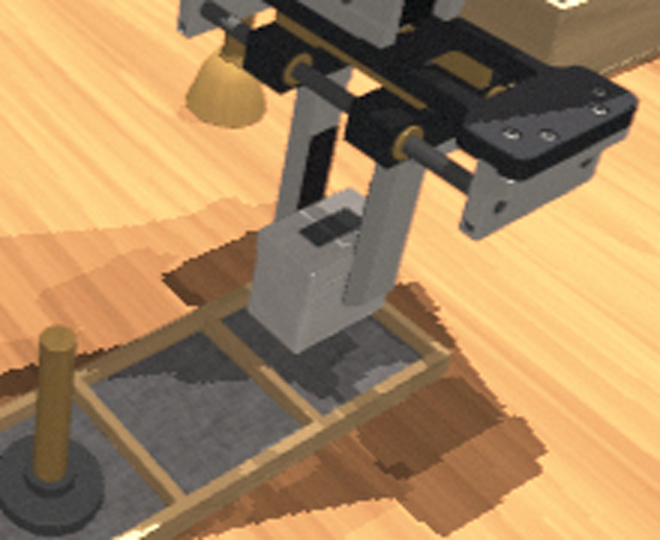

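move_arm([
  [0.1,0.1,1,0,255],
  [0,0,0.8,0,255],
  [0,0,0.3,0,255],
  [0,0,0,0,255],
  [0,0,0.15,0,255],
  [0,0,0,0,255],
])

```text
time: 13.75
ee_pos: [0.5489, -0.2819, 0.0471]
tcp_rot: [1.0, 0.021, 0.0, 0.0]
ft_force: [-0.5, 0.1, -1.1]
opening: 0.337
gripper_force: 25.0
```

move_arm([
  [0,0,0.1,0,255],
  [0,0,0,0,255],
])

```text
time: 13.95
ee_pos: [0.5488, -0.282, 0.0461]
tcp_rot: [1.0, 0.021, 0.0, 0.0]
ft_force: [0.5, -0.4, -1.6]
opening: 0.343
gripper_force: 25.0
```

move_arm([
  [0,0,0.1,0,255],
  [0,0,0,0,255],
])

```text
time: 14.15
ee_pos: [0.5489, -0.282, 0.0456]
tcp_rot: [1.0, 0.021, 0.0, 0.0]
ft_force: [-3.6, 0.6, 7.2]
opening: 0.34
gripper_force: 25.0
```

move_arm([
  [0,0,0.05,0,255],
  [0,0,0,0,255],
])

```text
time: 14.35
ee_pos: [0.5489, -0.282, 0.0455]
tcp_rot: [1.0, 0.021, 0.0, 0.0]
ft_force: [-5.8, 2.8, 15.7]
opening: 0.342
gripper_force: 25.0
```

move_arm([
  [0,0,-0.05,0,110],
  [0,0,0,0,110],
  [0,0,0,0,110],
  [0,0,-2,0,110],
  [0,0,-3.5,0,110],
  [0,0,-4,0,110],
  [0,0,-3,0,50],
  [0,-4,0,0,50],
  [0,-4.5,0,0,50],
  [0,-4.5,0,0,50],
  [0,-4.5,0,0,50],
  [0,-4.5,0,0,50],
])

```text
time: 15.55
ee_pos: [0.5391, -0.0605, 0.1701]
tcp_rot: [1.0, 0.021, 0.0, 0.0]
ft_force: [0.2, 0.2, -0.3]
opening: 0.8
gripper_force: 0.0
```

```bash
python3 g.py .544 .0953 .04 .043
```

```text
t 15.55 pos [ 0.5391 -0.0605  0.1701] psi 0.043 tilt [0. 0.] roll -0.0 shift cm [  1.16 -15.54  13.01] open 0.8 F [ 0.2  0.2 -0.3] q7 [ 0.2   0.28 -0.25  1.95  0.09  0.92 -1.61]
```

move_arm([
  [0.3,-4,0,0,50],
  [0.3,-4,0,0,50],
  [0.3,-4,0,0,50],
  [0.2,-3.4,0,0,50],
  [0,0,3,0,50],
  [0,0,2.5,0,50],
  [0,0,0,0,50],
])

```text
time: 16.25
ee_pos: [0.5419, 0.092, 0.1123]
tcp_rot: [1.0, 0.022, -0.002, 0.0]
ft_force: [0.2, -0.0, -1.1]
opening: 0.801
gripper_force: 0.0
```

```bash
python3 g.py .544 .0953 .04 .043
```

```text
t 16.25 pos [0.5419 0.092  0.1123] psi 0.043 tilt [-0.005  0.001] roll 0.0 shift cm [ 0.22 -0.32  7.23] open 0.801 F [ 0.2 -0.  -1.1] q7 [-0.03  0.37 -0.31  1.97  0.15  0.82 -1.95]
```

move_arm([
  [0.1,-0.15,2.5,0,50],
  [0,0,2,0,50],
  [0,0,1.5,0,50],
  [0,0,0.8,0,50],
  [0,0,0,0,50],
  [0,0,0,0,50],
])

```text
time: 16.85
ee_pos: [0.5452, 0.0938, 0.0477]
tcp_rot: [1.0, 0.021, 0.0, -0.0]
ft_force: [0.3, 0.1, 0.1]
opening: 0.804
gripper_force: 0.0
```

```bash
python3 g.py .544 .0953 .04 .043
```

```text
t 16.85 pos [0.5452 0.0938 0.0477] psi 0.043 tilt [ 0.001 -0.   ] roll -0.0 shift cm [-0.11 -0.15  0.77] open 0.804 F [0.3 0.1 0.1] q7 [-0.06  0.47 -0.28  2.01  0.2   0.69 -1.99]
```

move_arm([
  [-0.1,-0.15,0.7,0,50],
  [0,0,0,0,50],
  [0,0,0,0,255],
  [0,0,0,0,255],
  [0,0,0,0,255],
  [0,0,0,0,255],
  [0,0,0,0,255],
], force=35)

```text
time: 17.55
ee_pos: [0.5437, 0.0951, 0.0401]
tcp_rot: [1.0, 0.021, 0.0, 0.0]
ft_force: [0.3, -1.2, 2.9]
opening: 0.53
gripper_force: 35.0
```

move_arm([
  [0,0,-1,0,255],
  [0,0,-2,0,255],
  [0,0,-3,0,255],
  [0,0,-3,0,255],
  [0,0,-2,0,255],
  [0,0,0,0,255],
])

```text
time: 18.15
ee_pos: [0.545, 0.0956, 0.1531]
tcp_rot: [1.0, 0.021, 0.002, -0.0]
ft_force: [0.2, 0.4, -3.5]
opening: 0.527
gripper_force: 35.0
```

```bash
python3 g.py .4713 -.2843 .046 .043;  python3 v.py .544 .0953 pics/e.png
```

```text
t 18.15 pos [0.545  0.0956 0.1531] psi 0.043 tilt [ 0.004 -0.001] roll -0.0 shift cm [-9.   37.64 10.71] open 0.527 F [ 0.2  0.4 -3.5] q7 [-0.03  0.32 -0.32  1.94  0.13  0.9  -1.94]
```

View pics/e.png

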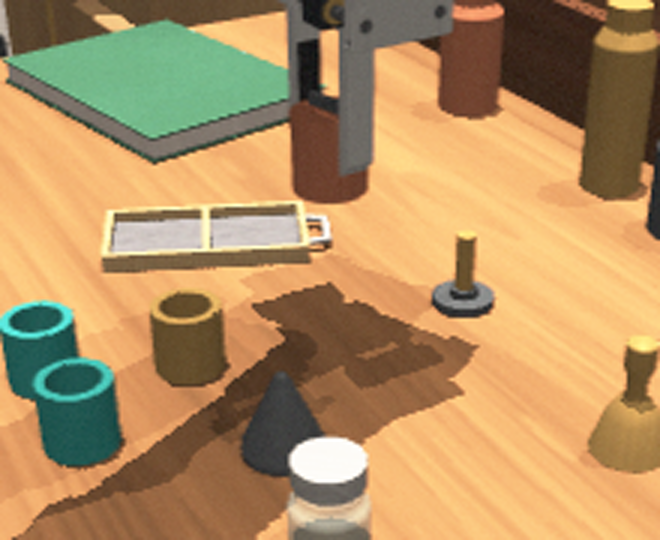

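move_arm([
  [-0.4,2,0,0,255],
  [-0.8,3.4,0,0,255],
  [-0.9,3.8,0,0,255],
  [-0.9,3.8,0,0,255],
  [-0.9,3.8,0,0,255],
  [-0.9,3.8,0,0,255],
  [-0.9,3.8,0,0,255],
  [-0.9,3.8,0,0,255],
  [-0.9,3.8,0,0,255],
  [-0.9,3.5,0,0,255],
  [-0.6,2,0,0,255],
  [0,0,0,0,255],
])

```text
time: 19.4
ee_pos: [0.4677, -0.2862, 0.1484]
tcp_rot: [1.0, 0.019, -0.001, -0.0]
ft_force: [0.7, 0.1, -2.8]
opening: 0.525
gripper_force: 35.0
```

```bash
python3 g.py .4713 -.2843 .046 .043
```

```text
t 19.4 pos [ 0.4677 -0.2862  0.1484] psi 0.038 tilt [-0.002 -0.   ] roll -0.005 shift cm [ 0.37 -0.17 10.24] open 0.525 F [ 0.7  0.1 -2.8] q7 [ 0.55  0.31 -0.14  1.96  0.06  0.88 -1.15]
```

move_arm([
  [0.3,-0.1,2,0,255],
  [0,0,2.5,0,255],
  [0,0,2.5,0,255],
  [0,0,1.5,0,255],
  [0,0,0.6,0,255],
  [0,0,0,0,255],
])

```text
time: 20.0
ee_pos: [0.4722, -0.2812, 0.0578]
tcp_rot: [1.0, 0.022, -0.001, -0.001]
ft_force: [0.3, 0.1, -2.5]
opening: 0.525
gripper_force: 35.0
```

```bash
python3 g.py .4713 -.2843 .045 .043
```

```text
t 20.0 pos [ 0.4722 -0.2812  0.0578] psi 0.043 tilt [-0.002 -0.001] roll 0.0 shift cm [-0.1   0.3   1.28] open 0.525 F [ 0.3  0.1 -2.5] q7 [ 0.53  0.44 -0.13  2.01  0.09  0.7  -1.19]
```

move_arm([
  [-0.1,0.2,0.6,0,255],
  [0,0,0.3,0,255],
  [0,0,0.1,0,255],
  [0,0,0,0,255],
  [0,0,0,0,255],
])

```text
time: 20.5
ee_pos: [0.4719, -0.2843, 0.0493]
tcp_rot: [1.0, 0.021, 0.0, 0.0]
ft_force: [0.6, -0.6, -2.0]
opening: 0.524
gripper_force: 35.0
```

move_arm([
  [0,0,0.15,0,255],
  [0,0,0,0,255],
])

```text
time: 20.7
ee_pos: [0.4718, -0.2842, 0.0475]
tcp_rot: [1.0, 0.021, 0.0, -0.0]
ft_force: [0.1, -0.3, -2.4]
opening: 0.528
gripper_force: 35.0
```

move_arm([
  [0,0,0.1,0,255],
  [0,0,0,0,255],
])

```text
time: 20.9
ee_pos: [0.4718, -0.2842, 0.0464]
tcp_rot: [1.0, 0.021, -0.0, -0.0]
ft_force: [-0.6, -0.7, -2.8]
opening: 0.529
gripper_force: 35.0
```

move_arm([
  [0,0,0.1,0,255],
  [0,0,0,0,255],
])

```text
time: 21.1
ee_pos: [0.4718, -0.2842, 0.0454]
tcp_rot: [1.0, 0.021, -0.0, -0.0]
ft_force: [-0.5, -0.9, -2.8]
opening: 0.529
gripper_force: 35.0
```

move_arm([
  [0,0,0.1,0,255],
  [0,0,0,0,255],
])

```text
time: 21.3
ee_pos: [0.4719, -0.2842, 0.0451]
tcp_rot: [1.0, 0.021, 0.0, 0.0]
ft_force: [-4.2, 2.3, 11.3]
opening: 0.525
gripper_force: 35.0
```

move_arm([
  [0,0,-0.1,0,60],
  [0,0,0,0,60],
  [0,0,0,0,60],
  [0,0,0,0,60],
  [0,0,-2,0,60],
  [0,0,-3.5,0,60],
  [0,0,-4,0,60],
  [0,0,-3,-0.1,100],
  [0,0,0,-0.1,100],
])

```text
time: 22.2
ee_pos: [0.4737, -0.2852, 0.1747]
tcp_rot: [0.992, 0.123, 0.003, 0.002]
ft_force: [-0.2, -0.8, -1.0]
opening: 0.635
gripper_force: 0.0
```

```bash
python3 g.py .6525 .0930 .042 .243
```

```text
t 22.2 pos [ 0.4737 -0.2852  0.1747] psi 0.246 tilt [0.005 0.004] roll 0.003 shift cm [ 26.46 -32.4   13.27] open 0.635 F [-0.2 -0.8 -1. ] q7 [ 0.58  0.29 -0.18  1.93  0.06  0.93 -0.96]
```

move_arm([
  [2,-2.4,0,0,110],
  [2.7,-3.3,0,0,110],
  [2.7,-3.3,0,0,110],
  [2.7,-3.3,0,0,110],
  [2.7,-3.3,0,0,110],
  [2.7,-3.3,0,0,110],
  [2.7,-3.3,0,0,110],
  [2.7,-3.3,0,0,110],
  [2.7,-3.3,0,0,110],
  [2,-2.4,0,0,110],
  [1.4,-1.2,0,0,110],
  [0,0,0,0,110],
])

```text
time: 23.4
ee_pos: [0.6566, 0.0984, 0.17]
tcp_rot: [0.992, 0.123, -0.0, -0.001]
ft_force: [-0.7, 0.5, -0.7]
opening: 0.569
gripper_force: 0.0
```

```bash
python3 g.py .6525 .0930 .042 .243; python3 - <<'E'
from h import *
S=ctrl.get_image('side')
for n,p0,z,yaw in(('short_spindle',[.6525,.093,0],0,0),('canister',[.4713,-.2843,0],.005,0),('oblong_tin',[.548,-.281,.043],.005,1)):
    c=proj(S,[p0[0],p0[1],.03])[0]
    for r in ctrl.trace(S,n):
        if np.hypot(r['at'][1]-c[0],r['at'][0]-c[1])<25: print(n,r['p'],fit(n,[(S,r['pixels'].astype(float))],p0,z,yaw))
E
python3 v.py .50 -.20 pics/f.png
```

```text
t 23.4 pos [0.6566 0.0984 0.17  ] psi 0.246 tilt [ 0.    -0.001] roll 0.003 shift cm [-0.52  0.42 12.8 ] open 0.569 F [-0.7  0.5 -0.7] q7 [-0.02  0.48 -0.31  1.67  0.16  1.03 -1.7 ]
short_spindle 0.64 (array([0.65071474, 0.09208863, 0.        ]), np.float64(0.1073801103876788))
canister 0.96 (array([ 0.47224647, -0.28142824,  0.        ]), np.float64(0.09384553399745288))
oblong_tin 0.87 (array([ 0.5465459 , -0.28018219,  0.14421108]), np.float64(0.11172073420480233))
```

View pics/f.png

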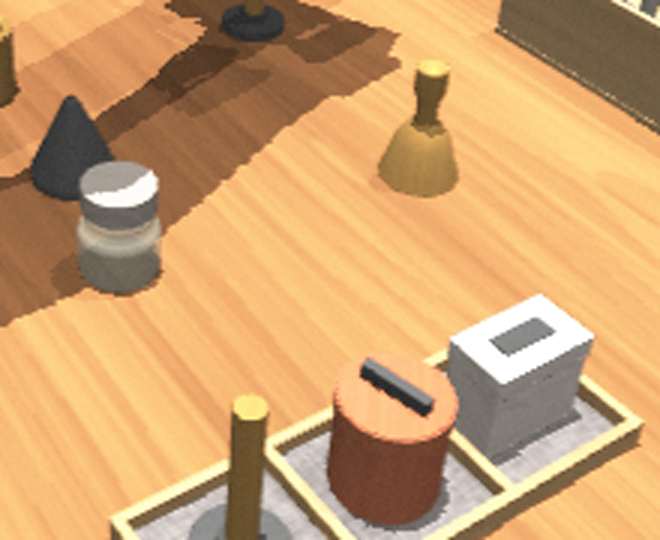

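The long tray holds tall spindle, canister and tin, all upright and centred. The jar and bell are undisturbed. Next is the short spindle.

move_arm([
  [-0.5,0.4,2,0,110],
  [0,0,3,0,110],
  [0,0,2,0,110],
  [0,0,0,0,110],
  [0,0,0,0,110],
])

```text
time: 24.15
ee_pos: [0.6522, 0.0895, 0.1011]
tcp_rot: [0.993, 0.121, 0.0, 0.0]
ft_force: [-0.0, 0.1, 0.0]
opening: 0.569
gripper_force: 0.0
```

```bash
python3 g.py .652 .0930 .042 .243
```

```text
t 24.15 pos [0.6522 0.0895 0.1011] psi 0.242 tilt [0. 0.] roll -0.001 shift cm [ 0.06 -0.35  5.91] open 0.569 F [-0.   0.1  0. ] q7 [-0.02  0.54 -0.3   1.73  0.19  0.9  -1.72]
```

move_arm([
  [0,-0.3,2.5,0,110],
  [0,0,2,0,110],
  [0,0,1.4,0,110],
  [0,0,0,0,110],
  [0,0,0,0,110],
  [0,0,0,0,255],
  [0,0,0,0,255],
  [0,0,0,0,255],
  [0,0,0,0,255],
  [0,0,0,0,255],
  [0,0,0,0,255],
], force=25)

```text
time: 25.25
ee_pos: [0.6515, 0.0929, 0.0417]
tcp_rot: [0.993, 0.121, 0.0, 0.0]
ft_force: [-0.2, -0.2, 2.7]
opening: 0.144
gripper_force: 25.0
```

move_arm([
  [0,0,-1,0,255],
  [0,0,-2,0,255],
  [0,0,-3,0,255],
  [0,0,-2,0,255],
  [0,0,0,0,255],
])

```text
time: 25.75
ee_pos: [0.653, 0.0934, 0.125]
tcp_rot: [0.993, 0.121, 0.002, -0.0]
ft_force: [0.2, -0.9, -2.0]
opening: 0.145
gripper_force: 25.0
```

```bash
python3 g.py .5623 .2554 .048 .243; python3 v.py .61 .15 pics/g.png
```

```text
t 25.75 pos [0.653  0.0934 0.125 ] psi 0.243 tilt [0.005 0.   ] roll -0.0 shift cm [ -4.9 -17.9   7.7] open 0.145 F [ 0.2 -0.9 -2. ] q7 [-0.02  0.51 -0.3   1.72  0.18  0.94 -1.72]
```

View pics/g.png

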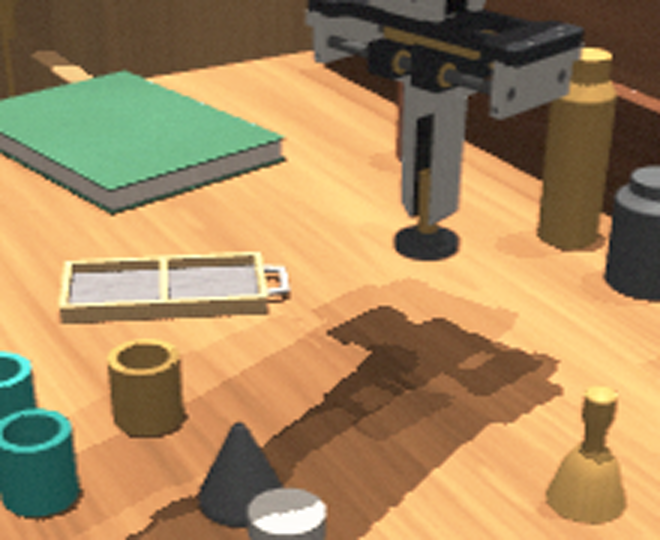

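Short spindle is held upright; carrying it to the short tray.

move_arm([
  [-0.8,-2.9,0,0,255],
  [-0.8,-3,0,0,255],
  [-0.8,-3,0,0,255],
  [-0.8,-3,0,0,255],
  [-0.8,-3,0,0,255],
  [-0.9,-3,0,0,255],
  [0,0,2,0,255],
  [0,0,2,0,255],
  [0,0,0.8,0,255],
  [0,0,0,0,255],
])

```text
time: 26.8
ee_pos: [0.5598, 0.2544, 0.0718]
tcp_rot: [0.993, 0.121, -0.001, 0.0]
ft_force: [0.3, 0.5, -1.0]
opening: 0.141
gripper_force: 25.0
```

```bash
python3 g.py .5623 .2554 .0468 .243
```

```text
t 26.8 pos [0.5598 0.2544 0.0718] psi 0.243 tilt [-0.003  0.001] roll -0.0 shift cm [ 0.27 -0.04  2.5 ] open 0.141 F [ 0.3  0.5 -1. ] q7 [-0.28  0.52 -0.33  1.85  0.22  0.81 -2.05]
```

move_arm([
  [0.15,0,1,0,255],
  [0,0,0.7,0,255],
  [0,0,0.3,0,255],
  [0,0,0,0,255],
  [0,0,0,0,255],
  [0,0,0,0,255],
])

```text
time: 27.4
ee_pos: [0.5624, 0.2554, 0.0539]
tcp_rot: [0.993, 0.121, 0.0, -0.0]
ft_force: [-0.9, 0.3, -2.6]
opening: 0.142
gripper_force: 25.0
```

move_arm([
  [0,0,0.15,0,255],
  [0,0,0,0,255],
])

```text
time: 27.6
ee_pos: [0.5623, 0.2553, 0.052]
tcp_rot: [0.993, 0.121, 0.0, -0.0]
ft_force: [-0.7, 0.3, -2.5]
opening: 0.144
gripper_force: 25.0
```

move_arm([
  [0,0,0.1,0,255],
  [0,0,0,0,255],
])

```text
time: 27.8
ee_pos: [0.5622, 0.2553, 0.0509]
tcp_rot: [0.993, 0.121, -0.0, -0.0]
ft_force: [0.1, -0.0, -1.5]
opening: 0.142
gripper_force: 25.0
```

move_arm([
  [0,0,0.2,0,255],
  [0,0,0,0,255],
  [0,0,0.1,0,255],
  [0,0,0,0,255],
])

```text
time: 28.2
ee_pos: [0.5622, 0.2553, 0.0479]
tcp_rot: [0.993, 0.121, -0.0, -0.0]
ft_force: [-0.1, 0.3, -0.8]
opening: 0.143
gripper_force: 25.0
```

move_arm([
  [0,0,0.1,0,255],
  [0,0,0,0,255],
])

```text
time: 28.4
ee_pos: [0.5622, 0.2554, 0.0469]
tcp_rot: [0.993, 0.121, -0.0, -0.0]
ft_force: [0.9, 0.1, -1.8]
opening: 0.142
gripper_force: 25.0
```

move_arm([
  [0,0,0.05,0,255],
  [0,0,0,0,255],
])

```text
time: 28.6
ee_pos: [0.5623, 0.2554, 0.0466]
tcp_rot: [0.993, 0.121, 0.0, -0.0]
ft_force: [0.2, 0.2, 0.1]
opening: 0.145
gripper_force: 25.0
```

move_arm([
  [0,0,0.05,0,255],
  [0,0,0,0,120],
  [0,0,0,0,120],
  [0,0,0,0,120],
  [0,0,0,0,120],
  [0,0,-2,0,120],
  [0,0,-3,0,120],
  [0,0,-3,0,120],
  [0,0,-2,0,50],
  [0,0,0,0,50],
])

```text
time: 29.6
ee_pos: [0.5636, 0.2561, 0.149]
tcp_rot: [0.993, 0.121, 0.002, -0.001]
ft_force: [1.0, -0.1, -0.4]
opening: 0.661
gripper_force: 0.0
```

```bash
python3 g.py .4434 .110 .035 .243
```

```text
t 29.6 pos [0.5636 0.2561 0.149 ] psi 0.243 tilt [ 0.004 -0.001] roll -0.0 shift cm [-15.18  11.29  11.4 ] open 0.661 F [ 1.  -0.1 -0.4] q7 [-0.26  0.43 -0.35  1.79  0.18  0.95 -2.01]
```

move_arm([
  [-2.5,1.8,0,0,50],
  [-3,2.3,0,0,50],
  [-3,2.3,0,0,50],
  [-3,2.3,0,0,50],
  [-2.7,2,0,0,50],
  [-1,0.6,0,0,50],
  [0,0,2.5,0,50],
  [0,0,2.5,0,50],
  [0,0,0,0,50],
  [0,0,0,0,50],
])

```text
time: 30.6
ee_pos: [0.4418, 0.1095, 0.096]
tcp_rot: [0.993, 0.121, -0.001, -0.0]
ft_force: [0.6, 0.2, -0.0]
opening: 0.802
gripper_force: 0.0
```

```bash
python3 g.py .4434 .110 .035 .243; python3 - <<'E'
from h import *
S=ctrl.get_image('side')
for n,p0,z,yaw in(('sleeve',[.4434,.11,0],0,0),('short_spindle',[.5623,.2554,0],.005,0)):
    c=proj(S,[p0[0],p0[1],.03])[0]
    for r in ctrl.trace(S,n):
        if np.hypot(r['at'][1]-c[0],r['at'][0]-c[1])<25: print(n,r['p'],fit(n,[(S,r['pixels'].astype(float))],p0,z,yaw))
E
python3 v.py .5 .16 pics/i.png
```

```text
t 30.6 pos [0.4418 0.1095 0.096 ] psi 0.243 tilt [-0.001 -0.   ] roll 0.0 shift cm [ 0.17 -0.01  6.1 ] open 0.802 F [ 0.6  0.2 -0. ] q7 [-0.07  0.27 -0.35  2.18  0.14  0.71 -1.84]
sleeve 0.69 (array([0.44253595, 0.10947645, 0.        ]), np.float64(0.06392827814188484))
short_spindle 0.59 (array([0.56466528, 0.26244979, 0.        ]), np.float64(0.4206180767598209))
```

View pics/i.png

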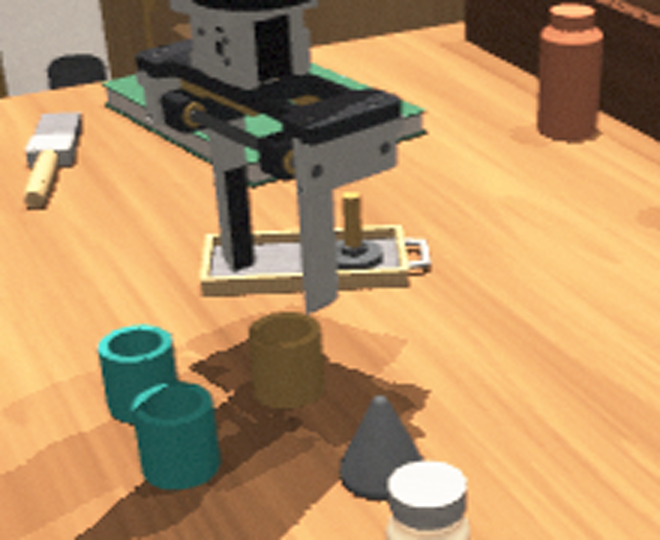

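move_arm([
  [0.1,0,2,0,50],
  [0,0,2,0,50],
  [0,0,1.5,0,50],
  [0,0,0.5,0,50],
  [0,0,0,0,50],
  [0,0,0,0,255],
  [0,0,0,0,255],
  [0,0,0,0,255],
  [0,0,0,0,255],
  [0,0,0,0,255],
  [0,0,0,0,255],
], force=35)

```text
time: 31.9
ee_pos: [0.4431, 0.1093, 0.0364]
tcp_rot: [0.993, 0.121, 0.0, 0.0]
ft_force: [-1.9, -0.6, 8.0]
opening: 0.494
gripper_force: 35.0
```

move_arm([
  [0,0,-1,0,255],
  [0,0,-2,0,255],
  [0,0,-3,0,255],
  [0,0,-2,0,255],
  [0,0,0,0,255],
])

```text
time: 32.4
ee_pos: [0.4441, 0.1098, 0.1187]
tcp_rot: [0.993, 0.121, 0.002, -0.0]
ft_force: [-0.1, 0.3, -2.8]
opening: 0.5
gripper_force: 35.0
```

```bash
python3 g.py .4917 .2858 .04 .243
```

```text
t 32.4 pos [0.4441 0.1098 0.1187] psi 0.243 tilt [ 0.004 -0.   ] roll -0.0 shift cm [  8.85 -15.94   7.87] open 0.5 F [-0.1  0.3 -2.8] q7 [-0.06  0.23 -0.36  2.16  0.12  0.76 -1.83]
```

move_arm([
  [1.4,-2.6,0,0,255],
  [1.5,-2.7,0,0,255],
  [1.5,-2.7,0,0,255],
  [1.5,-2.7,0,0,255],
  [1.5,-2.7,0,0,255],
  [1.4,-2.5,0,0,255],
  [0,0,2,0,255],
  [0,0,2,0,255],
  [0,0,1,0,255],
  [0,0,0,0,255],
  [0,0,0,0,255],
])

```text
time: 33.5
ee_pos: [0.4901, 0.2848, 0.0662]
tcp_rot: [0.993, 0.121, -0.0, -0.0]
ft_force: [0.2, 0.1, -3.2]
opening: 0.498
gripper_force: 35.0
```

```bash
python3 g.py .4917 .2858 .0414 .243; python3 v.py .50 .25 pics/j.png
```

```text
t 33.5 pos [0.4901 0.2848 0.0662] psi 0.243 tilt [-0. -0.] roll -0.0 shift cm [ 0.18 -0.06  2.48] open 0.498 F [ 0.2  0.1 -3.2] q7 [-0.34  0.47 -0.37  1.96  0.24  0.75 -2.18]
```

View pics/j.png

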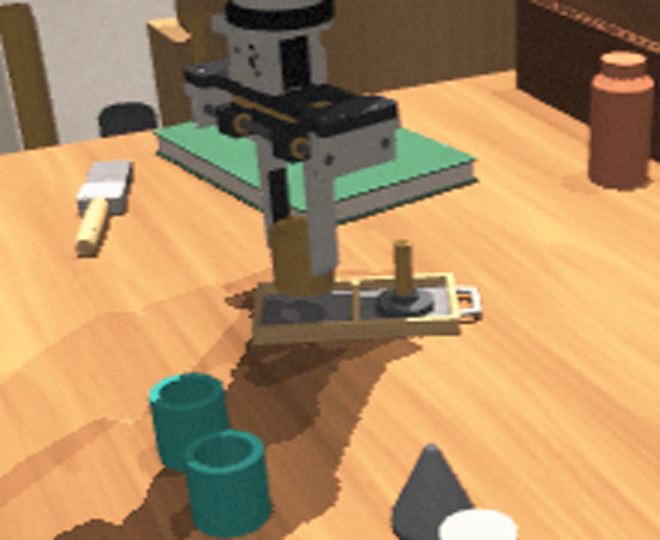

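Sleeve is level above its compartment (crop 303,270); lowering.

move_arm([
  [0.15,-0.05,1,0,255],
  [0,0,0.7,0,255],
  [0,0,0.3,0,255],
  [0,0,0,0,255],
  [0,0,0.1,0,255],
  [0,0,0,0,255],
  [0,0,0.1,0,255],
  [0,0,0,0,255],
])

```text
time: 34.35
ee_pos: [0.4914, 0.2857, 0.0441]
tcp_rot: [0.993, 0.121, 0.0, -0.0]
ft_force: [-0.2, 0.4, -2.7]
opening: 0.5
gripper_force: 35.0
```

move_arm([
  [0,0,0.1,0,255],
  [0,0,0,0,255],
])

```text
time: 34.55
ee_pos: [0.4913, 0.2857, 0.0429]
tcp_rot: [0.993, 0.121, -0.0, -0.0]
ft_force: [0.7, -0.5, -2.6]
opening: 0.499
gripper_force: 35.0
```

move_arm([
  [0,0,0.1,0,255],
  [0,0,0,0,255],
])

```text
time: 34.75
ee_pos: [0.4913, 0.2856, 0.0419]
tcp_rot: [0.993, 0.121, -0.0, 0.0]
ft_force: [-0.3, 0.1, -3.1]
opening: 0.5
gripper_force: 35.0
```

move_arm([
  [0,0,0.08,0,255],
  [0,0,0,0,255],
])

```text
time: 34.95
ee_pos: [0.4914, 0.2857, 0.0415]
tcp_rot: [0.993, 0.121, 0.0, 0.0]
ft_force: [-1.0, -1.3, 3.2]
opening: 0.497
gripper_force: 35.0
```

move_arm([
  [0,0,0,0,70],
  [0,0,0,0,70],
  [0,0,0,0,70],
  [0,0,0,0,70],
  [0,0,-2,0,70],
  [0,0,-3,0,70],
  [0,0,-4,0,70],
  [0,0,-4,0,70],
  [0,0,0,0,70],
])

```text
time: 35.85
ee_pos: [0.4935, 0.2873, 0.1764]
tcp_rot: [0.993, 0.121, 0.003, -0.002]
ft_force: [0.3, 0.7, -0.6]
opening: 0.725
gripper_force: 0.0
```

```bash
python3 - <<'E'
from h import *
print(ctrl.get_obs()['ee_pos'],ctrl.get_obs()['ft_force'])
S=ctrl.get_image('side'); cv2.imwrite('pics/k.png',S['frame'])
for n,p0,z,yaw in(('sleeve',[.4917,.2858,0],.005,0),('short_spindle',[.5623,.2554,0],.005,0),('bell',[.6395,-.1055,0],0,0),('cone_weight',[.456,-.007,0],0,0),('glass_jar',[.44,-.0928,0],0,0)):
    c=proj(S,[p0[0],p0[1],.03])[0]
    for r in ctrl.trace(S,n):
        if np.hypot(r['at'][1]-c[0],r['at'][0]-c[1])<25: print(n,r['p'],fit(n,[(S,r['pixels'].astype(float))],p0,z,yaw))
E
```

```text
[0.49346338 0.28726775 0.17635627] [ 0.32952454  0.72069988 -0.62280285]
sleeve 0.88 (array([0.49060577, 0.285518  , 0.        ]), np.float64(0.07068546355851146))
short_spindle 0.67 (array([0.56112283, 0.25584924, 0.        ]), np.float64(0.12524736674114256))
bell 0.86 (array([ 0.63941527, -0.10548439,  0.        ]), np.float64(0.15494418171951307))
cone_weight 0.95 (array([ 0.45704095, -0.00093417,  0.        ]), np.float64(0.21708050477880858))
glass_jar 0.59 (array([ 0.44045856, -0.09198319,  0.        ]), np.float64(0.1595711541456829))
```

View pics/k.png

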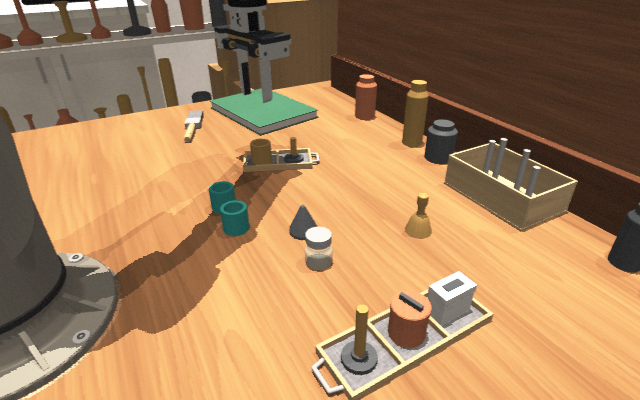

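All five relics stand in their compartments: the sleeve at (261,152), the short spindle at (293,150), and the long tray three at (360,335), (409,320) and (452,297). The bystanders have not moved and the gripper is clear, so I'm handing in.

```bash
python3 -c "
from rig import ctrl
print(ctrl.close_job())"
```

```text
the job is handed in; nothing more can be done
None
```

The job is handed in at about 36 s: the last pictures show all five relics upright in their assigned compartments and the jar, bell and cone where they started, but the hand-in call gave no verdict.

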